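Fit the axle pin of a keg-dolly caster

ROBOT

A 6-joint arm with a two-finger parallel gripper is mounted at the origin on the work surface. World frame = base frame: x ahead of the robot, y to its left, z up, the work surface at z = 0. Lengths are in m, angles in rad, forces in N, time in s.
With the tool pointing down it reaches from about 0.3 to 0.875 m from the base axis. Payload 6.4 kg.
Tool frame: the origin (TCP) lies midway between the tips of the shut fingers; the grasp point (between the pads) lies 19 mm behind it (ctrl.tcp_to_grasp is the distance from the TCP to the grasp point, in m); z points along the fingers, y is the direction in which the jaws open and shut (so a half turn about z gives the same grasp; the last joint's range is limited). The gripper opens to 85 mm and grips with 20 to 120 N. Pads are 22 mm wide; open, the fingers measure 114 mm over their backs; the gripper's body (76 mm by 85 mm) begins 54 mm behind the grasp point. The pads swing forward as they close: fully open they stand 13 mm farther back than shut.
Start: joints at [1.002, 0.181, 1.607, -0, 1.354, -0.206], TCP at [0.204, 0.538, 0.231] pointing down, gripper open.
Joint ranges: [-2.99, 2.99], [-0.89, 2.07], [0.3, 2.58], [-1.14, 4.28], [0, 2.63], [-3.12, 3.12]. Speed limits (rad/s): [2.57, 2.57, 3.01, 3.14, 3.14, 3.14].

INTERFACE

Orientations are given as a unit quaternion [w, x, y, z].
In Python, from bench import monitor, imaging, order, spotter, ctrl gives the robot as it stands.
- The arm moves only by the shell command python3 -m pendant 'ROWS'. ROWS is JSON, a list that holds one entry, the list of rows, each a list of 5 numbers: the shift along the world's x, y, z in mm, then the turn about the world's z in degrees, then the finger opening in mm, from 0 to 85.4. A call has 1 to 8 rows; each row shifts and turns the commanded pose from where the row before left it; what a row does not reach is not made up. A row lasts 1/8 s, in which the tool goes at most 62.5 mm and 10.7 degrees, less where a joint would pass 70% of its speed; a pose out of reach is approached as far as the arm can. A call with a gripper value outside its range is refused whole. The fingers move at their own pace and stop on an object; the grip force is fixed at half the most. Time passes only in rows, so rows that do not move let the fingers close. It gives the time, the measured TCP pose, the force and the opening at its end, in the units of the state.
- monitor.get_obs(): the state, without advancing time (a new reading comes with each control period).
- imaging.camera(name): name is "scene" or "top" or "wrist"; returns a dict with "img" (420x560x3 uint8, red, green, blue), "vfov" (degrees; the focal length in pixels is half the picture's height over the tangent of half this angle, whatever the lens; pixels are square), "cx", "cy" (the principal point, pixels), "origin" and "orientation" of the camera in the world. Camera axes: x right, y down, z forward; pixel columns grow to the right and rows downward; lengths in m; the calibration is good to about 2 mm. A picture is of the moment at which its call begins. There is no depth.
- order.hand_in(): hands the job in, once; it reports no verdict.
Trained networks look in the newest picture that a camera, given by its name, has taken for a name from the list of things; names that differ only in an ending like _2 or _b are one class to them, and where a whole thing is asked for, a point or a joint stands for the part that bears it (a point fixed in the world has none). Each returns a list of dicts, best first, with "confidence" (0 to 1); they miss things now and then, are a little off and sometimes report something else, mostly with a low value. They report only what shows in the picture. A call takes as long as a camera call. They do not tell look-alikes from the thing itself.
- spotter.recognise(camera, thing): "at" ([x, y, z] in m, in the coordinates of the camera as it stood for that picture, good to about 4 mm: the middle of the surface that is visible of it).
- spotter.tip_of(camera, thing): "at" ([x, y, z] in m, in the coordinates of the camera as it stood for that picture, good to about 4 mm: a listed point, or the origin of a listed thing).
The state is a dict: "time_s": time; "q": joint angles; "dq": joint speeds; "joint_efforts": joint torques, N m; "eef_pos": TCP position; "eef_rot": TCP orientation; "wrist_force": force on the tool from outside, world axes, zero at the start; "torque": the same for the moment, N m; "opening": opening from 0.0 (shut) to 1.0 (fully open).
Only numpy, scipy, OpenCV 4.12 (cv2) and the standard library are available. Lean on these libraries where they do the work, as an engineer would, in place of code of your own. Each camera call takes 0.05 s, during which the arm holds its last target. There are 200 camera calls.

TASK

One of the two lidded tins holds the flanged axle pin of the keg-dolly caster: find it and thread it through the near ear of the fork (the right-hand one as seen from the robot), the wheel and the far ear, until its flange sits fully home against the near ear. The fork is seldom quite in the middle of its base, so feel for the hole and do not force the pin; lids may lie anywhere on the bench, but do not knock over the beer bottle.

Things in the scene. Friction and masses are not known exactly. Their poses are not given: they have to be found in the camera images.
- caster: fixed steel base plate of the caster fork, 130 (x) by 120 (y) by 10, flat on the bench; origin: centre of its underside, turned up to 0.3 rad. On it stands the upside-down fork: two upright ears across y, 8 thick, 46 wide (x), top 90 above the bench, outer faces at y = -36 and +36, a black wheel between. The pin goes in along +y from the y = -36 face
- hole_line (a point): point on the base's centre line x = 0 at the near ear's outer face, 70 above the bench: the height of the 18.2 mm holes in both ears. The fork is clamped tight in slots up to 12 mm off this line to either side (along x), different each time and NOT in this reading: see or feel where the hole is (midway across each ear)
- wheel (a joint): how far the caster wheel has been lifted out of the black cradle that it rests in (m, 0 at rest, at most 0.006). Wheel 72 in diameter, 44 wide, midway between the ears (56 apart inside), in line with them sideways, bore 18.4 along y. At rest its bore is 2 mm lower than the ears' holes: the pin lifts it as it enters (0.3 kg)
- pin_mid (a point): the axle pin, a steel bar 16 in diameter and 105 long, the last 3 mm tapering to 12.4 at the tip, with a flange 30 in diameter and 6 thick at the other end (about 0.19 kg). This point is on its axis 50 from the flange's inner face; y points to the tip. Centre of mass about 9 nearer the flange. The free bar is best gripped 15 to 60 from the flange
- pin_head (a point): centre of the inner face of the pin's flange, which seats against the near ear. In its tin the pin lies level along the tin's y, flange towards -y, axis 30 above the bench, on two grey saddles 36 wide (3 to 11 and 65 to 75 from this face; their cheeks reach 2 above the axis)
- pin_tip (a point): centre of the pin's tip, 105 mm from the inner face of the flange
- tin_a: fixed aluminium tin, 124 (x) by 170 (y) by 50 high, walls and floor 4 thick, with a lift-off lid. Origin: centre of its underside on the bench. One tin holds the axle pin, the other a square-headed bar that is not needed. The tins stand to the right of the robot, one beyond the other, in either order
- tin_b: the other fixed tin, equal to the first in size and axes
- lid_a_handle (a point): middle of the handle bar of tin_a's lid: steel bar 12 in diameter, 70 long along the lid's y axis, 32 above the lid's underside, 28 above its top. The lid is a loose plate 126 by 172 by 4 (0.18 kg) on the rim, with a lip 6 deep inside; it lifts straight off. The bench between tins and caster is clear, for laying lids down
- lid_b_handle (a point): middle of the handle bar of the lid of tin_b, an equal lid
- bottle_mid (a point): the brown beer bottle, 62 diameter and 210 high, standing loose at the back of the bench beyond the work; this point lies on its axis 80 above its foot
Mind the look-alikes: they are no part of the job. What is shaped like the part that bears lid_a_handle but blue or yellow is not meant.

How it is judged:
By the outcome, as a careful person would: the job done as asked, in the order asked, and still so for the second after the job is handed in, with the robot touching nothing.
It also fails if it takes over 72 s, if anything falls off the work surface, if the arm or the gripper's body presses on something with over 40 N, if the wrist force passes 120 N, or if a joint passes its speed limit or range.

## Working session

There is one attempt and no reset: what is moved stays moved. The work goes in short steps, Python scripts to look and compute and a shell command to move; the robot and the scene stay as the last step left them, time stands still between calls to the robot, and variables do not carry over. Pictures are saved under pics/ and viewed, about 8 in all and at most 12, crops included, and the job is handed in when it is done.

```bash
ls; mkdir -p pics; cat > h.py <<'E'
import numpy as np, cv2
from scipy.spatial.transform import Rotation as R
from bench import monitor, imaging, order, spotter, ctrl
def rot(q): q=np.asarray(q,float); return R.from_quat(np.r_[q[1:],q[0]]) if q.shape==(4,) else R.from_matrix(q)
def shot(n,fn=None):
    c=imaging.camera(n)
    if fn: cv2.imwrite('pics/'+fn,c['img'][:,:,::-1])
    return c
def w(c,p): return rot(c['orientation']).apply(p)+c['origin']
def f(c): return 210/np.tan(np.radians(c['vfov']/2))
def px(c,P):
    p=rot(c['orientation']).inv().apply(np.asarray(P)-c['origin']); return p[...,:2]/p[...,2:]*f(c)+[c['cx'],c['cy']]
def ray(c,u,v,z):
    d=rot(c['orientation']).apply([(u-c['cx'])/f(c),(v-c['cy'])/f(c),1]); o=np.array(c['origin']); return o+d*(z-o[2])/d[2]
E
python3 - <<'E'
from h import *
for n in ['scene','top']:
    c=shot(n,n+'1.png'); print(n,c['origin'],c['orientation'],c['vfov'],c['cx'],c['cy'])
    for t in ['caster','hole_line','tin_a','lid_a_handle','bottle_mid','wheel','pin_mid']:
        for d in spotter.tip_of(n,t)[:4]:
            P=w(c,d['at']); print(t,round(d['confidence'],2),P.round(4),px(c,P).round(), {k:v for k,v in d.items() if k not in('at','confidence')})
print(monitor.get_obs(), ctrl.tcp_to_grasp)
E
```

```text
pics
scene [ 0.97854824 -0.57637301  0.7788766 ] [-0.32133985  0.87242686  0.34769929 -0.12131477] 55.781622414238996 289.65268920876264 213.47436187860163
caster 0.87 [ 0.5689  0.2494 -0.0008] [377. 156.] {}
caster 0.42 [0.5764 0.213  0.0716] [377. 144.] {}
hole_line 0.85 [0.5725 0.2143 0.0718] [376. 143.] {}
tin_a 0.59 [ 0.4432 -0.2318  0.0032] [224. 224.] {}
lid_a_handle 0.94 [ 0.6275 -0.5796  0.0397] [142. 376.] {}
lid_a_handle 0.78 [ 0.3413 -0.4434  0.0337] [123. 244.] {}
lid_a_handle 0.59 [ 0.443  -0.2288  0.0881] [221. 201.] {}
bottle_mid 0.77 [0.7779 0.0593 0.0804] [410. 211.] {}Traceback (most recent call last):
  File "<stdin>", line 5, in <module>
ValueError: it knows: bottle_mid, caster, hole_line, lid_a_handle, lid_b_handle, pin_head, pin_mid, pin_tip, tin
```

```bash
python3 - <<'E'
from h import *
for n in ['scene','top']:
    c=shot(n,n+'1.png'); print(n,c['origin'],c['orientation'],c['vfov'],c['cx'],c['cy'])
    for t in ['caster','hole_line','tin_a','lid_a_handle','bottle_mid','pin_mid']:
        for d in spotter.tip_of(n,t)[:4]:
            P=w(c,d['at']); print(t,round(d['confidence'],2),P.round(4),px(c,P).round())
print(monitor.get_obs(), ctrl.tcp_to_grasp)
a=cv2.imread('pics/scene1.png');b=cv2.imread('pics/top1.png');cv2.imwrite('pics/both.png',cv2.resize(np.vstack([a,b]),None,fx=.71,fy=.71))
E
```

```text
scene [ 0.97854824 -0.57637301  0.7788766 ] [-0.32133985  0.87242686  0.34769929 -0.12131477] 55.781622414238996 289.65268920876264 213.47436187860163
caster 0.61 [ 5.697e-01  2.522e-01 -4.000e-04] [378. 156.]
hole_line 0.65 [0.5731 0.2141 0.0719] [376. 143.]
tin_a 0.82 [ 0.4412 -0.2304  0.0005] [224. 224.]
lid_a_handle 0.89 [ 0.4454 -0.2265  0.0859] [222. 202.]
lid_a_handle 0.82 [ 0.3401 -0.441   0.0355] [123. 243.]
lid_a_handle 0.57 [ 0.6277 -0.5817  0.0392] [141. 377.]
bottle_mid 0.58 [0.7771 0.0587 0.0791] [410. 211.]
top [ 0.41001213 -0.14919752  1.36199647] [-0.03986886  0.71636297 -0.69518867  0.04412811] 43.326092216587845 274.94105695151336 211.05308602878964
caster 0.59 [0.5701 0.2468 0.0045] [119. 207.]
hole_line 0.79 [0.572  0.2101 0.0759] [126. 203.]
lid_a_handle 0.97 [ 0.4446 -0.2314  0.0818] [305. 261.]
lid_a_handle 0.92 [ 0.6299 -0.583   0.0394] [444. 192.]
lid_a_handle 0.59 [ 0.3322 -0.4491  0.0394] [391. 309.]
bottle_mid 0.64 [0.7723 0.0626 0.0846] [190. 124.]
{'time_s': 1.0, 'q': array([ 1.00169431e+00,  1.80763186e-01,  1.60701744e+00,  2.07531806e-05,
        1.35381178e+00, -2.06301135e-01]), 'dq': array([-5.29134407e-05, -7.53844456e-04,  2.19497477e-04, -6.54677704e-04,
       -3.25618870e-04,  2.97754195e-04]), 'joint_efforts': array([ 3.75602167e-04, -4.44844759e+01, -3.51691926e+01, -3.63201643e-04,
        5.39861412e-04, -1.42447198e-05]), 'eef_pos': array([0.20404545, 0.53758459, 0.23130073]), 'eef_rot': array([-9.33478978e-06,  1.80409411e-01,  9.83591604e-01,  3.94460811e-06]), 'wrist_force': array([-0.19018101, -0.03245893,  0.732577  ]), 'torque': array([-0.01533343, -0.02988265, -0.00884877]), 'opening': 0.9942571088837964} 0.0187
```

View pics/top1.png

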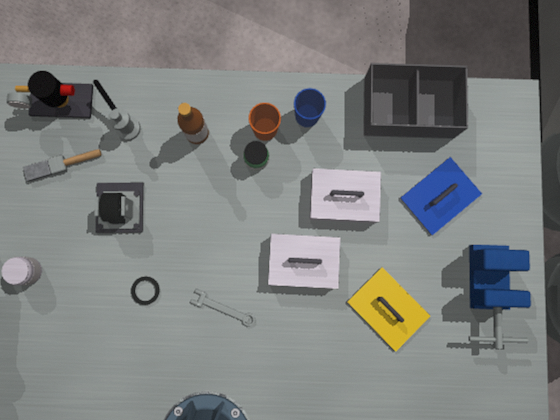

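View pics/scene1.png

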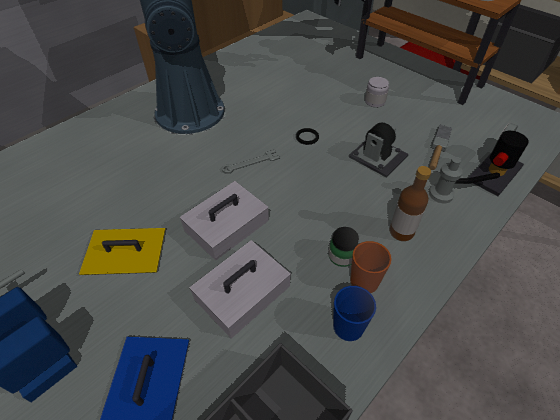

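```bash
python3 - <<'E'
from h import *
c=shot('top'); im=c['img'].astype(int)
m=((im.min(2)>175)).astype('uint8')
cs,_=cv2.findContours(m,cv2.RETR_EXTERNAL,cv2.CHAIN_APPROX_NONE)
for k in cs:
    if cv2.contourArea(k)<1500: continue
    r=cv2.boxPoints(cv2.minAreaRect(k)); P=np.array([ray(c,u,v,.054) for u,v in r]); 
    print(r.mean(0),P.mean(0).round(4)); e=[P[(i+1)%4]-P[i] for i in range(2)]
    for v in e: print(np.linalg.norm(v).round(4),np.degrees(np.arctan2(v[1],v[0])).round(2))
for d in spotter.recognise('top','caster'): print('rec',w(c,d['at']),d['confidence'])
a=cv2.resize(c['img'][165:250,75:165],None,fx=6,fy=6,interpolation=cv2.INTER_CUBIC)
s=shot('scene'); b=cv2.resize(s['img'][110:180,335:420],None,fx=6,fy=6,interpolation=cv2.INTER_CUBIC)
b=cv2.convertScaleAbs(b,alpha=1.5)
cv2.imwrite('pics/c1.png',np.hstack([a[:420],b])[:,:,::-1][:, :])
E
python3 - <<'E'
import cv2;a=cv2.imread('pics/c1.png');print(a.shape);cv2.imwrite('pics/c1.png',cv2.resize(a,(800,int(a.shape[0]*800/a.shape[1]))))
E
```

```text
[304.20172 260.5707 ] [ 0.446  -0.2305  0.054 ]
0.1259 -1.62
0.1706 -91.65
[345.79678 194.06485] [ 0.6149 -0.3309  0.054 ]
0.1249 -1.61
0.1713 -91.13
rec [0.56232816 0.23300136 0.01713861] 0.72
(420, 1050, 3)
```

View pics/c1.png

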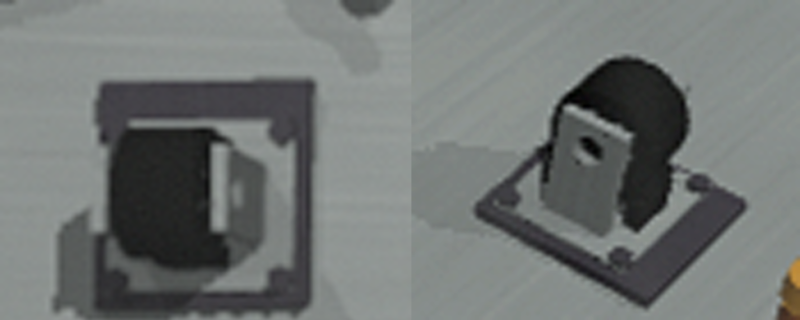

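```bash
python3 -m pendant '[[[17,-55,0,-5,45],[17,-55,0,-5,45],[17,-55,0,-5,45],[17,-55,0,-5,45],[17,-55,0,-5,45],[17,-55,0,-5,45],[17,-55,0,-5,45],[17,-55,0,-5,45]]]'; python3 -m pendant '[[[17,-55,0,-5,45],[17,-55,0,-5,45],[18,-55,0,-5,45],[18,-55,0,-5,45],[18,-55,0,-5,45],[18,-53,0,-5.8,45],[0,0,0,0,45],[0,0,0,0,45]]]'; python3 -c "
from h import *
c=shot('wrist','w1.png');o=monitor.get_obs();print(c['origin'],c['orientation'],c['vfov'])
for d in spotter.tip_of('wrist','lid_a_handle')[:3]: print(w(c,d['at']),d['confidence'])
v=rot(o['eef_rot']).apply([0,1,0]);print(o['eef_pos'],v,px(c,[.446,-.2305,.082]))"
```

```text
time_s: 2.15
eef_pos: [0.3404, 0.0959, 0.2318]
eef_rot: [0.001, 0.507, 0.862, 0.0]
wrist_force: [0.8, 0.4, -0.4]
opening: 0.528
time_s: 3.15
eef_pos: [0.4456, -0.2299, 0.2309]
eef_rot: [-0.001, 0.717, 0.697, 0.0]
wrist_force: [-0.4, -0.2, -0.1]
opening: 0.532
[ 0.44841699 -0.16486404  0.37451007] [ 0.12951906  0.99148818 -0.01312579 -0.00192596] 69.92900413440998
[ 0.44544191 -0.2270917   0.08023532] 0.69
[ 0.44566615 -0.22938907  0.23106291] [ 9.99645684e-01 -2.66110088e-02 -6.00975720e-04] [277.74336829 196.67008565]
```

```bash
python3 -m pendant '[[[0,0,-50,0,45],[0,0,-50,0,45],[0,0,-40,0,45],[0,0,-27,0,45],[0,0,0,0,45],[0,0,0,0,0],[0,0,0,0,0],[0,0,0,0,0]]]'; python3 -m pendant '[[[0,0,0,0,0],[0,0,0,0,0],[0,0,15,0,0],[0,0,30,0,0],[0,0,40,0,0],[0,0,40,0,0],[0,0,0,0,0],[0,0,0,0,0]]]'
```

```text
time_s: 4.25
eef_pos: [0.4472, -0.231, 0.0662]
eef_rot: [0.002, 0.717, 0.697, 0.0]
wrist_force: [-1.1, 2.4, 7.2]
opening: 0.116
time_s: 5.25
eef_pos: [0.4457, -0.2301, 0.1891]
eef_rot: [-0.0, 0.717, 0.697, -0.0]
wrist_force: [0.1, 0.9, -2.0]
opening: 0.114
```

```bash
python3 -m pendant '[[[9,48,0,0,0],[9,48,0,0,0],[9,48,0,0,0],[9,48,0,0,0],[9,48,0,0,0],[0,0,-50,0,0],[0,0,-50,0,0],[0,0,-40,0,0]]]'; python3 -m pendant '[[[0,0,-20,0,0],[0,0,-8,0,0],[0,0,0,0,0],[0,0,0,0,45],[0,0,0,0,45],[0,0,0,0,45],[0,0,0,0,45],[0,0,40,0,45]]]';  python3 -c "
from h import *
c=shot('top');
for t in ['pin_mid','pin_head','pin_tip']:
  for d in spotter.tip_of('top',t)[:3]: P=w(c,d['at']);print(t,P,d['confidence'],px(c,P))
cv2.imwrite('pics/t2.png',cv2.resize(c['img'][150:320,200:400],None,fx=4,fy=3.5)[:,:,::-1])"
```

```text
time_s: 6.25
eef_pos: [0.4886, 0.0104, 0.0459]
eef_rot: [-0.002, 0.717, 0.697, -0.001]
wrist_force: [0.9, 0.6, -1.2]
opening: 0.116
time_s: 7.25
eef_pos: [0.4882, 0.0101, 0.059]
eef_rot: [-0.003, 0.717, 0.697, -0.002]
wrist_force: [0.3, 0.1, 1.0]
opening: 0.526
pin_mid [ 0.4476114  -0.23109805  0.03058668] 0.81 [303.87047267 260.02588482]
pin_head [ 0.44408301 -0.28175651  0.02665467] 0.56 [323.85714056 262.0752236 ]
pin_tip [ 0.44777623 -0.17363361  0.03479271] 0.64 [281.01805717 259.22930487]
```

View pics/t2.png

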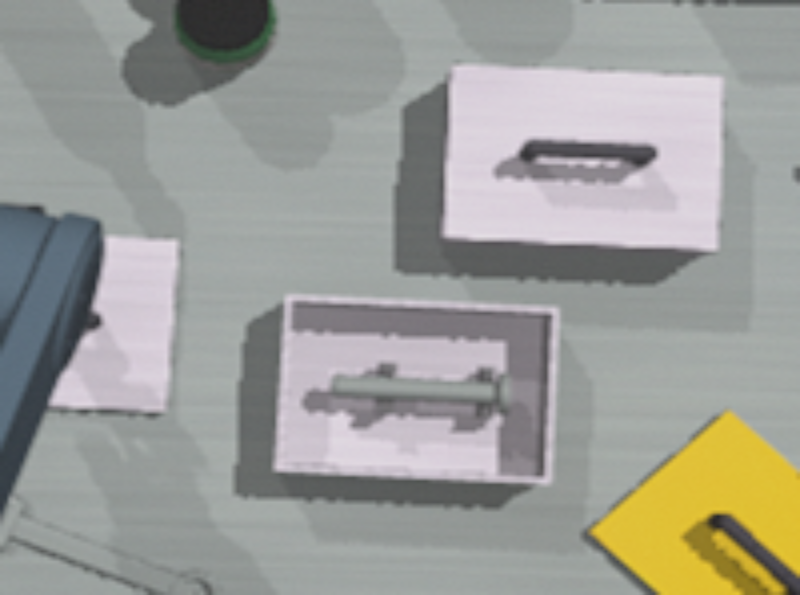

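```bash
python3 -m pendant '[[[0,0,50,0,45],[0,0,41,0,45],[-14,-45,0,0,45],[-14,-45,0,0,45],[-14,-50,0,0,45],[0,0,0,0,45]]]';  python3 -c "
from h import *
c=shot('wrist');
for t in ['pin_mid','pin_head','pin_tip']:
  for d in spotter.tip_of('wrist',t)[:3]: P=w(c,d['at']);print(t,P,d['confidence'],px(c,P))
u,v=px(c,[.446,-.26,.03]).astype(int);print(u,v);u0=max(0,u-70);v0=max(0,v-60)
cv2.imwrite('pics/w2.png',cv2.resize(c['img'][v0:v0+110,u0:u0+140],None,fx=5,fy=5,interpolation=cv2.INTER_CUBIC)[:,:,::-1])"
```

```text
time_s: 8.2
eef_pos: [0.4479, -0.133, 0.1514]
eef_rot: [-0.001, 0.719, 0.695, -0.0]
wrist_force: [1.1, 1.0, -0.1]
opening: 0.526
pin_mid [ 0.44771214 -0.22613913  0.03074346] 0.57 [280.22416045 294.47334755]
pin_head [ 0.44760991 -0.27987836  0.03462466] 0.62 [281.72980513 343.51502716]
pin_tip [ 0.45316149 -0.1774089   0.03083945] 0.86 [284.44317866 248.31619608]
279 323
```

View pics/w2.png

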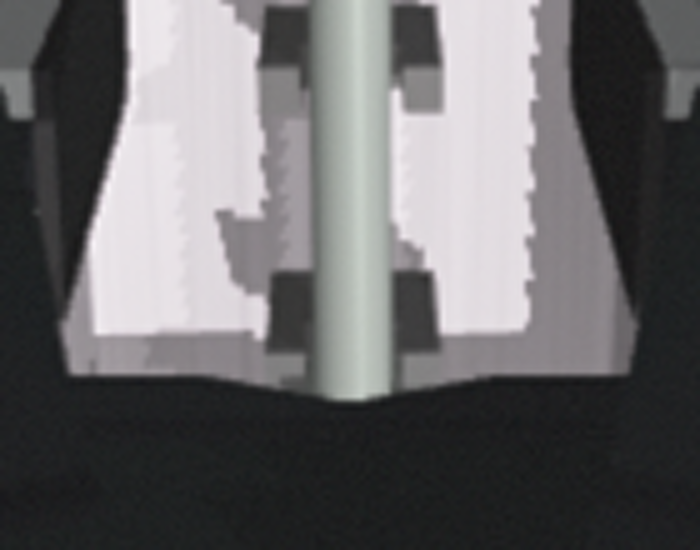

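```bash
python3 -m pendant '[[[-1,-60,0,0,45],[-1,-60,-12,0,45],[0,-1,-12,0,45],[0,0,0,0,45],[0,0,0,0,45]]]';  python3 -c "
from h import *
c=shot('wrist');
for t in ['pin_mid','pin_head','pin_tip']:
  for d in spotter.tip_of('wrist',t)[:3]: P=w(c,d['at']);print(t,P,d['confidence'],px(c,P))
u,v=px(c,[.446,-.27,.03]).astype(int);print(u,v);u0=max(0,u-70);v0=max(0,v-60)
cv2.imwrite('pics/w3.png',cv2.resize(c['img'][v0:v0+110,u0:u0+140],None,fx=5,fy=5,interpolation=cv2.INTER_CUBIC)[:,:,::-1])"
```

```text
time_s: 9.02
eef_pos: [0.4473, -0.2496, 0.1282]
eef_rot: [-0.0, 0.716, 0.698, 0.0]
wrist_force: [0.3, -0.4, -0.1]
opening: 0.53
pin_mid [ 0.44478028 -0.2274002   0.0294254 ] 0.88 [273.27776786 182.90284976]
pin_head [ 0.44677733 -0.27642865  0.03480246] 0.59 [277.22761211 241.52327641]
pin_head [ 0.44434927 -0.22865877  0.02893529] 0.47 [272.80597898 184.32791683]
pin_tip [ 0.44801646 -0.17707802  0.02822322] 0.85 [275.59633281 118.59656864]
pin_tip [ 0.44520618 -0.27930878  0.03433738] 0.6 [275.45850264 244.56006746]
276 232
```

View pics/w3.png

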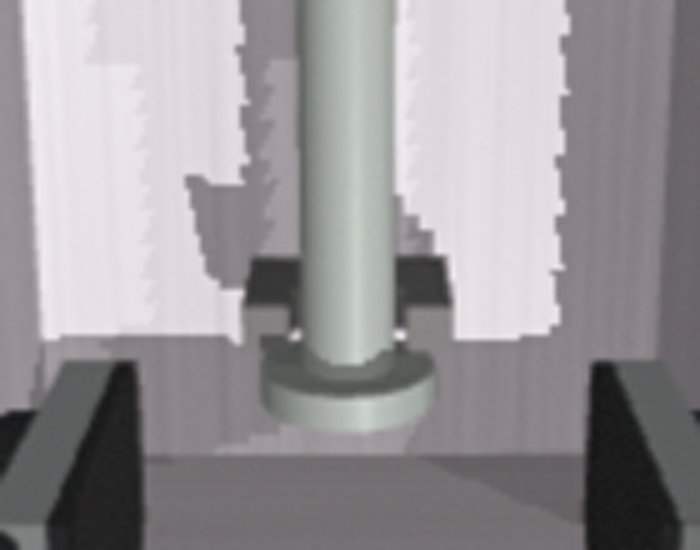

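```bash
python3 -c "
from h import *
c=shot('wrist');o=monitor.get_obs();print(o['eef_pos'])
print(ray(c,206+348/5,172+357/5,.038),ray(c,206+348/5,172+60,.038),ray(c,206+348/5,172+20,.038))
print(px(c,np.array([[.4446,-.281,.038],[.4446,-.281,.015],[.4446,-.281,.045],[.4446,-.287,.045]])))"
```

```text
[ 0.44747435 -0.25088704  0.12881004]
[ 0.44570073 -0.27827002  0.038     ] [ 0.44597797 -0.2682209   0.038     ] [ 0.44690682 -0.23455258  0.038     ]
[[274.37431163 246.48567853]
 [274.66268478 236.85590708]
 [274.27613811 249.76403015]
 [274.48653894 256.57822145]]
```

```bash
python3 -m pendant '[[[-1,0,-45,0,45],[0,0,-40,0,45],[0,0,-23,0,45],[0,0,-9,0,45],[0,0,0,0,45],[0,0,0,0,0],[0,0,0,0,0],[0,0,0,0,0]]]'; python3 -m pendant '[[[0,0,0,0,0],[0,0,0,0,0],[0,0,15,0,0],[0,0,40,0,0],[0,0,50,0,0],[0,0,50,0,0],[0,0,0,0,0],[0,0,0,0,0]]]'; python3 -c "
from h import *
c=shot('wrist','w4.png');o=monitor.get_obs();print(o['eef_pos'],o['torque'])
for t in ['pin_mid','pin_head','pin_tip']:
  for d in spotter.tip_of('wrist',t)[:2]: P=w(c,d['at']);print(t,P,d['confidence'],px(c,P))
c=shot('scene')
for t in ['hole_line','caster','pin_tip','pin_mid','pin_head']:
  for d in spotter.tip_of('scene',t)[:2]: P=w(c,d['at']);print(t,P,d['confidence'],px(c,P))
print('hole',ray(c,373.8,142.6,.07))
"
```

```text
time_s: 10.28
eef_pos: [0.4466, -0.252, 0.0126]
eef_rot: [0.001, 0.717, 0.697, -0.0]
wrist_force: [-2.8, 1.1, 6.2]
opening: 0.166
time_s: 11.28
eef_pos: [0.4457, -0.2511, 0.1664]
eef_rot: [0.0, 0.717, 0.697, 0.0]
wrist_force: [-0.6, -0.3, -2.3]
opening: 0.165
[ 0.44528383 -0.25066515  0.16531685] [-0.04883659 -0.00835251 -0.03223375]
pin_mid [ 0.44649624 -0.22626203  0.18251665] 0.81 [276.27262485 222.31394992]
pin_head [ 0.44570276 -0.27449635  0.1906358 ] 0.87 [277.42734129 327.75052356]
pin_tip [ 0.45309274 -0.17776693  0.18526106] 0.85 [289.46665337 106.57246413]
hole_line [0.57422158 0.21528026 0.07083671] 0.89 [376.33384747 143.18646033]
caster [0.56886717 0.25183849 0.00061017] 0.85 [377.78333545 155.18509913]
caster [0.57066215 0.21148433 0.07023559] 0.26 [374.43239855 143.41687751]
pin_tip [ 0.45111719 -0.17282765  0.1840498 ] 0.81 [237.5312737  160.13028936]
pin_mid [ 0.4465273  -0.22359559  0.18433118] 0.72 [218.45814045 170.53456876]
pin_head [0.48984312 0.01145426 0.04050856] 0.54 [303.76958365 173.52655421]
pin_head [ 0.44736691 -0.27711202  0.17823632] 0.49 [199.44193073 185.59623525]
hole [0.56723218 0.21339165 0.07      ]
```

```bash
python3 -m pendant '[[[15,45,0,0,0],[15,45,0,0,0],[15,45,0,0,0],[15,45,0,0,0],[16,45,0,0,0],[16,45,0,0,0],[15,45,0,0,0],[15,42,0,0,0]]]'; python3 -m pendant '[[[0,0,0,0,0],[0,0,0,0,0]]]'; python3 -c "
from h import *
c=shot('wrist');o=monitor.get_obs();print(o['eef_pos'])
for t in ['pin_mid','pin_head','pin_tip','hole_line','caster']:
  for d in spotter.tip_of('wrist',t)[:2]: P=w(c,d['at']);print(t,P,d['confidence'],px(c,P))
np.save('w5',c['img']);print(px(c,np.array([[.567,.2134,.07],[.567,.2134,.09]])))
cv2.imwrite('pics/w5.png',cv2.resize(c['img'][:340,120:440],None,fx=2.4,fy=1.75,interpolation=cv2.INTER_CUBIC)[:,:,::-1])
"
```

```text
time_s: 12.78
eef_pos: [0.5684, 0.1073, 0.1662]
eef_rot: [0.0, 0.717, 0.697, -0.0]
wrist_force: [0.9, -0.4, -1.9]
opening: 0.162
time_s: 13.02
eef_pos: [0.5677, 0.1054, 0.1659]
eef_rot: [-0.0, 0.717, 0.698, -0.0]
wrist_force: [0.1, -0.5, -2.0]
opening: 0.162
[0.56770583 0.10494019 0.16597935]
pin_mid [0.56714477 0.12953714 0.17928846] 0.7 [273.45350603 222.01742625]
pin_head [0.5693359  0.07918701 0.18869716] 0.86 [281.07976718 330.801574  ]
pin_tip [0.57246259 0.17998941 0.18066657] 0.95 [282.7279234  104.24430846]
hole_line [0.57241033 0.21387248 0.0774091 ] 0.65 [279.5660682   64.98113946]
caster [0.56903658 0.25045871 0.00057418] 0.58 [274.6217033   38.86343098]
[[272.1720943   67.94130324]
 [271.57297851  62.16375495]]
```

View pics/w5.png

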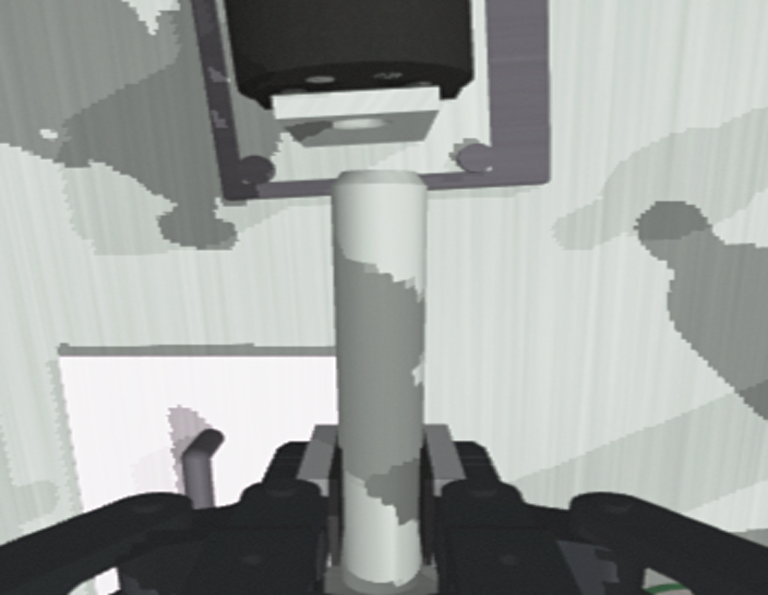

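```bash
python3 -c "
from h import *
c=shot('wrist')
g=lambda u,v,z: ray(c,120+u/2.4,v/1.75,z)
a,b=g(273,119,.09),g(439,111,.09);p,q=g(227,201,.01),g(550,183,.01)
for s,t in((a,b),(p,q)):
  d=t-s;print(s.round(4),t.round(4),((s+t)/2).round(4),np.linalg.norm(d).round(4),np.degrees(np.arctan2(d[1],d[0])).round(2))
print('hole',g(360,124,.07))
l,r=g(331,186,.185),g(428,186,.185);print(l,r,(l+r)/2,r-l); l,r=g(339,480,.185),g(424,480,.185);print((l+r)/2)
print(monitor.get_obs()['eef_pos'])
"
```

```text
[0.542  0.2099 0.09  ] [0.5886 0.2114 0.09  ] [0.5653 0.2107 0.09  ] 0.0466 1.87
[0.5105 0.1839 0.01  ] [0.6386 0.1896 0.01  ] [0.5746 0.1867 0.01  ] 0.1282 2.55
hole [0.56594677 0.21085415 0.07      ]
[0.56303743 0.17846841 0.185     ] [0.57898745 0.17801982 0.185     ] [0.57101244 0.17824412 0.185     ] [ 0.01595001 -0.00044859  0.        ]
[0.56932978 0.1053375  0.185     ]
[0.56808204 0.1048464  0.16642246]
```

```bash
python3 -m pendant '[[[0,5,-20,1.8,0],[0,5,-40,1.9,0],[0,4,-35,0,0],[0,0,-18,0,0],[0,0,0,0,0],[0,0,0,0,0]]]'; python3 -c "
from h import *
c=shot('wrist');o=monitor.get_obs();print(o['eef_pos'],o['torque'],np.degrees(np.arctan2(*rot(o['eef_rot']).apply([0,1,0])[1::-1])))
cv2.imwrite('pics/w6.png',cv2.resize(c['img'][:240,150:400],None,fx=3.2,fy=2.5,interpolation=cv2.INTER_CUBIC)[:,:,::-1])
"
```

```text
time_s: 14.12
eef_pos: [0.5694, 0.1194, 0.0548]
eef_rot: [0.001, 0.694, 0.72, 0.001]
wrist_force: [-1.3, 0.6, -0.9]
opening: 0.166
[0.56956025 0.11940667 0.0550762 ] [-0.05766398  0.02577757 -0.05731979] 2.099865596007386
```

View pics/w6.png

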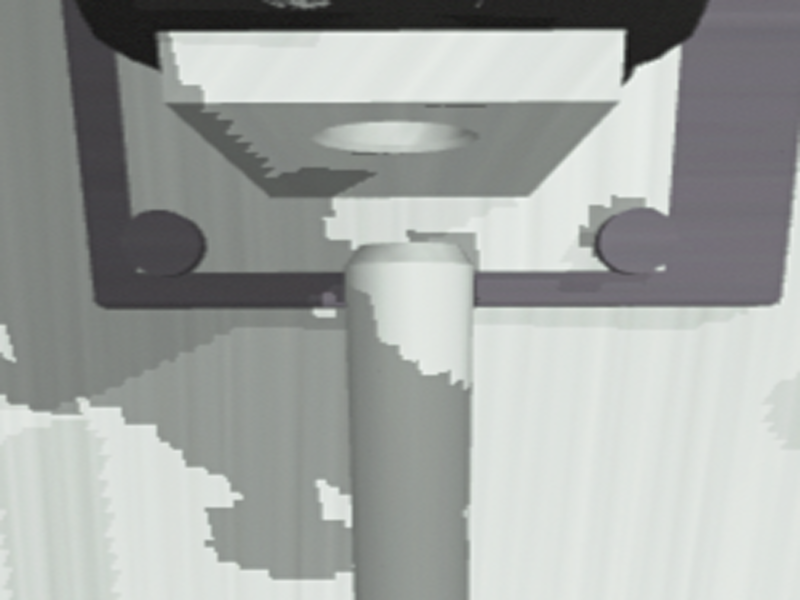

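```bash
python3 -c "
from h import *
c=shot('wrist')
g=lambda u,v,z: ray(c,150+u/3.2,v/2.5,z)
a,b=g(165,102,.09),g(618,102,.09);print('ear',a,b,(a+b)/2)
print('hole',g(397,136,.07))
p,q=g(97,305,.01),g(780,302,.01);d=q-p;print('base',np.degrees(np.arctan2(d[1],d[0])))
P=[]
for r,(l,e) in {262:(347,474),560:(353,470)}.items():
  for z in(.0715,): m=(g(l,r,z)+g(e,r,z))/2;print(z,m,np.linalg.norm(g(e,r,z)-g(l,r,z)));P+=[m]
d=P[0]-P[1];print('pin yaw',np.degrees(np.arctan2(-d[0],d[1])))
print('tip',g(410,246,.076)); o=monitor.get_obs();print(o['eef_pos'],o['wrist_force'])
"
```

```text
ear [0.54197648 0.2111097  0.09      ] [0.58805454 0.2128827  0.09      ] [0.56501551 0.2119962  0.09      ]
hole [0.56534635 0.21229492 0.07      ]
base 2.465992670658688
0.0715 [0.56768955 0.19364141 0.0715    ] 0.015920534900781814
0.0715 [0.56971269 0.14349023 0.0715    ] 0.016244383072313438
pin yaw 2.310105956692391
tip [0.56753639 0.19565175 0.076     ]
[0.56947349 0.11947926 0.05504314] [-0.31225139 -0.54630397 -1.88263889]
```

```bash
python3 -m pendant '[[[-2,4,-2.4,0,0],[-0.2,5,0,0,0],[-0.2,4,0,0,0],[-0.1,3,0,0,0],[-0.1,2,0,0,0],[0,0,0,0,0]]]';python3 -m pendant '[[[-0.1,2,0,0,0],[0,0,0,0,0]]]'; python3 -m pendant '[[[-0.1,2,0,0,0],[0,0,0,0,0]]]'
```

```text
time_s: 14.98
eef_pos: [0.5658, 0.1377, 0.0511]
eef_rot: [0.0, 0.694, 0.72, 0.0]
wrist_force: [0.4, -0.3, -2.0]
opening: 0.166
time_s: 15.22
eef_pos: [0.5658, 0.1397, 0.0512]
eef_rot: [0.0, 0.694, 0.72, 0.0]
wrist_force: [1.4, -0.0, -0.2]
opening: 0.163
time_s: 15.48
eef_pos: [0.5656, 0.1418, 0.0511]
eef_rot: [0.0, 0.694, 0.72, 0.0]
wrist_force: [2.1, -0.0, -0.1]
opening: 0.16
```

```bash
python3 -m pendant '[[[0.7,0,1,0,0],[0,0,0,0,0]]]';python3 -m pendant '[[[-0.1,2,0,0,0],[-0.1,2,0,0,0],[0,0,0,0,0]]]'; python3 -m pendant '[[[-0.1,3,0,0,0],[-0.1,3,0,0,0],[0,0,0,0,0]]]'
```

```text
time_s: 15.72
eef_pos: [0.5657, 0.1418, 0.0517]
eef_rot: [-0.0, 0.694, 0.72, -0.0]
wrist_force: [1.4, 0.6, -0.8]
opening: 0.163
time_s: 16.1
eef_pos: [0.5655, 0.1459, 0.0518]
eef_rot: [-0.0, 0.694, 0.72, -0.0]
wrist_force: [0.7, 0.1, -1.5]
opening: 0.165
time_s: 16.48
eef_pos: [0.5655, 0.152, 0.0518]
eef_rot: [-0.0, 0.694, 0.72, 0.0]
wrist_force: [0.7, 0.4, -0.8]
opening: 0.162
```

```bash
python3 -m pendant '[[[-0.1,3,0.3,0,0],[-0.1,3,0,0,0],[0,0,0,0,0]]]';python3 -m pendant '[[[-0.2,4,0,0,0],[-0.2,4,0,0,0],[0,0,0,0,0]]]'
```

```text
time_s: 16.85
eef_pos: [0.5653, 0.158, 0.0521]
eef_rot: [-0.0, 0.694, 0.72, 0.0]
wrist_force: [1.6, 0.7, -2.3]
opening: 0.166
time_s: 17.23
eef_pos: [0.565, 0.1661, 0.0522]
eef_rot: [-0.0, 0.694, 0.72, 0.0]
wrist_force: [1.2, 1.2, -2.1]
opening: 0.163
```

```bash
python3 -m pendant '[[[-0.2,4,0,0,0],[-0.2,4,0,0,0],[-0.2,4,0,0,0],[0,0,0,0,0]]]';python3 -m pendant '[[[-0.2,4,0,0,0],[-0.2,4,0,0,0],[0,0,0,0,0]]]'; python3 -m pendant '[[[-0.1,3,0,0,0],[0,0,0,0,0]]]'
```

```text
time_s: 17.73
eef_pos: [0.5645, 0.1781, 0.0522]
eef_rot: [-0.0, 0.694, 0.72, 0.0]
wrist_force: [2.1, 1.0, -2.7]
opening: 0.165
time_s: 18.1
eef_pos: [0.5641, 0.186, 0.0522]
eef_rot: [0.0, 0.694, 0.72, 0.0]
wrist_force: [2.7, -0.6, -3.6]
opening: 0.161
time_s: 18.35
eef_pos: [0.5639, 0.1888, 0.0522]
eef_rot: [0.0, 0.694, 0.72, 0.0]
wrist_force: [3.0, -1.8, -2.9]
opening: 0.167
```

```bash
python3 -m pendant '[[[0.6,3,0.3,0,0],[0,0,0,0,0]]]'; python3 -m pendant '[[[0,2,0,0,0],[0,0,0,0,0]]]'; python3 -m pendant '[[[0,2,0,0,0],[0,0,0,0,0]]]'; python3 -c "
from h import *
c=shot('wrist')
cv2.imwrite('pics/w7.png',cv2.resize(c['img'][:360,120:440],None,fx=2.4,fy=1.66,interpolation=cv2.INTER_CUBIC)[:,:,::-1])
"
```

```text
time_s: 18.6
eef_pos: [0.564, 0.192, 0.0522]
eef_rot: [-0.0, 0.694, 0.72, -0.0]
wrist_force: [1.1, -0.5, -4.9]
opening: 0.163
time_s: 18.85
eef_pos: [0.564, 0.1939, 0.0522]
eef_rot: [-0.0, 0.694, 0.72, -0.0]
wrist_force: [0.9, 0.2, -5.2]
opening: 0.162
time_s: 19.1
eef_pos: [0.5641, 0.1957, 0.0523]
eef_rot: [-0.0, 0.694, 0.72, -0.0]
wrist_force: [0.8, -1.1, -4.8]
opening: 0.163
```

View pics/w7.png

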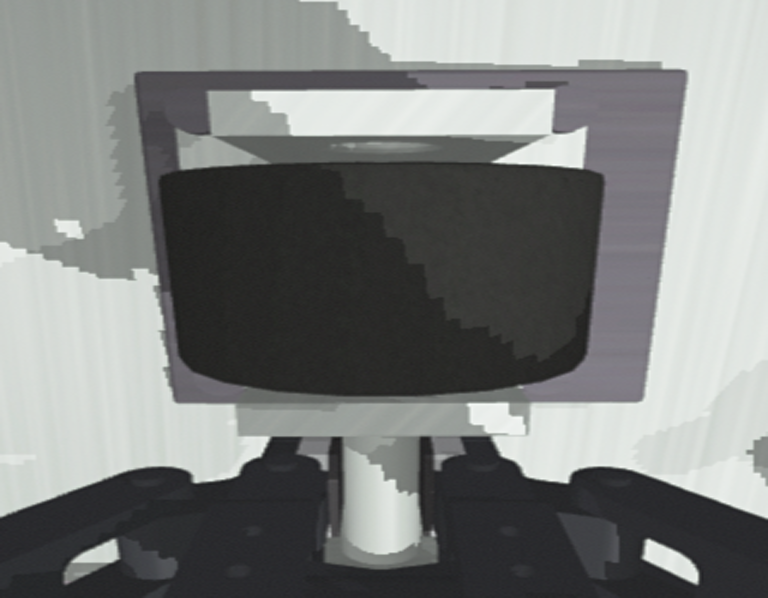

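```bash
python3 -m pendant '[[[0,2,0,0,0],[0,0,0,0,0]]]'; python3 -m pendant '[[[0,2,0,0,0],[0,0,0,0,0]]]'; python3 -m pendant '[[[0,1.5,0,0,0],[0,0,0,0,0]]]'
```

```text
time_s: 19.4
eef_pos: [0.5642, 0.1977, 0.0524]
eef_rot: [-0.0, 0.694, 0.72, -0.0]
wrist_force: [-0.0, -1.2, -4.5]
opening: 0.164
time_s: 19.65
eef_pos: [0.5643, 0.1998, 0.0524]
eef_rot: [-0.0, 0.694, 0.72, -0.0]
wrist_force: [-0.7, -1.8, -4.3]
opening: 0.165
time_s: 19.9
eef_pos: [0.5643, 0.2007, 0.0524]
eef_rot: [0.0, 0.694, 0.72, -0.0]
wrist_force: [-0.8, -4.7, -4.6]
opening: 0.166
```

```bash
python3 -m pendant '[[[0,-0.7,0,0,0],[0,0,0,0,45],[0,0,0,0,45],[0,0,0,0,45],[0,0,0,0,45],[0,0,25,0,45],[0,0,35,0,45],[0,0,30,0,45]]]'; python3 -m pendant '[[[1.3,-33,0,0,0],[1.3,-34,0,0,0],[0,0,0,0,0],[0,0,0,0,0]]]';python3 -c "
from h import *
c=shot('wrist');o=monitor.get_obs();print(o['eef_pos'],o['opening'])
for t in ['pin_mid','pin_head','pin_tip']:
  for d in spotter.tip_of('wrist',t)[:2]: P=w(c,d['at']);print(t,P,d['confidence'],px(c,P))
cv2.imwrite('pics/w8.png',cv2.resize(c['img'][:360,120:440],None,fx=2.4,fy=1.66,interpolation=cv2.INTER_CUBIC)[:,:,::-1])
"
```

```text
time_s: 20.9
eef_pos: [0.5644, 0.2007, 0.1437]
eef_rot: [-0.0, 0.694, 0.72, 0.0]
wrist_force: [0.3, 0.6, 0.5]
opening: 0.526
time_s: 21.4
eef_pos: [0.5669, 0.1338, 0.1425]
eef_rot: [-0.0, 0.694, 0.72, 0.0]
wrist_force: [0.3, -1.0, -0.8]
opening: -0.002
[0.56690016 0.13410056 0.1424375 ] -0.001680166234667169
pin_mid [0.56483382 0.22332226 0.06545596] 0.65 [278.58745762  91.66979408]
pin_head [0.565979   0.17388957 0.07293443] 0.97 [277.59022863 164.96117086]
```

View pics/w8.png

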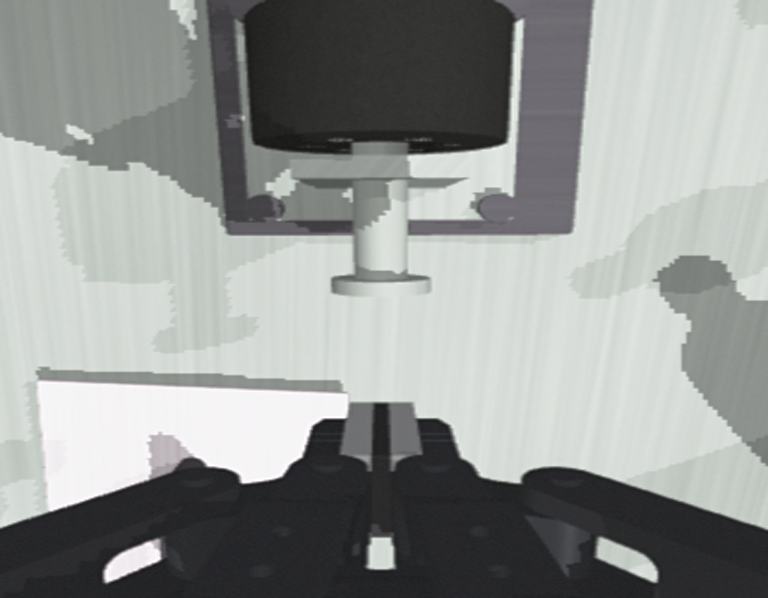

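```bash
python3 -m pendant '[[[0,0,-40,0,0],[0,0,-35,0,0],[0,0,-7,0,0],[-0.6,14,0,0,0],[0,5,0,0,0],[0,0,0,0,0]]]'; python3 -m pendant '[[[-0.2,4,0,0,0],[-0.2,4,0,0,0],[0,0,0,0,0]]]';python3 -m pendant '[[[-0.2,4,0,0,0],[-0.1,3,0,0,0],[0,0,0,0,0]]]'
```

```text
time_s: 22.35
eef_pos: [0.5674, 0.1533, 0.062]
eef_rot: [0.001, 0.693, 0.721, 0.001]
wrist_force: [-1.0, 0.5, 1.1]
opening: 0.002
time_s: 22.72
eef_pos: [0.5661, 0.1607, 0.0606]
eef_rot: [-0.0, 0.694, 0.72, 0.0]
wrist_force: [-0.2, 0.5, 0.6]
opening: 0.002
time_s: 23.1
eef_pos: [0.5656, 0.1678, 0.0604]
eef_rot: [-0.0, 0.694, 0.72, 0.0]
wrist_force: [-0.2, 0.3, -0.8]
opening: 0.002
```

```bash
python3 -m pendant '[[[-0.2,4,0,0,0],[-0.2,4,0,0,0],[0,0,0,0,0]]]';python3 -m pendant '[[[-0.2,4,0,0,0],[-0.1,3,0,0,0],[0,0,0,0,0]]]'; python3 -m pendant '[[[-0.2,4,0,0,0],[-0.1,2,0,0,0],[0,0,0,0,0]]]'
```

```text
time_s: 23.48
eef_pos: [0.5652, 0.1759, 0.0604]
eef_rot: [-0.0, 0.694, 0.72, 0.0]
wrist_force: [0.3, -0.1, -1.6]
opening: -0.0
time_s: 23.85
eef_pos: [0.565, 0.1828, 0.0605]
eef_rot: [-0.0, 0.694, 0.72, 0.0]
wrist_force: [-0.1, 0.2, 0.2]
opening: 0.001
time_s: 24.22
eef_pos: [0.5647, 0.1887, 0.0605]
eef_rot: [-0.0, 0.694, 0.72, 0.0]
wrist_force: [0.2, -1.1, 0.1]
opening: -0.0
```

```bash
python3 -m pendant '[[[0,2,0,0,0],[0,2,0,0,0],[0,0,0,0,0]]]';python3 -m pendant '[[[0,2,0,0,0],[0,0,0,0,0]]]'; python3 -m pendant '[[[0,1.5,0,0,0],[0,0,0,0,0]]]'
```

```text
time_s: 24.6
eef_pos: [0.5647, 0.1926, 0.0605]
eef_rot: [-0.0, 0.694, 0.72, 0.0]
wrist_force: [0.6, 0.3, -0.2]
opening: 0.003
time_s: 24.85
eef_pos: [0.5648, 0.1946, 0.0605]
eef_rot: [-0.0, 0.694, 0.72, 0.0]
wrist_force: [-0.6, 0.3, 1.3]
opening: -0.002
time_s: 25.1
eef_pos: [0.5648, 0.1948, 0.0605]
eef_rot: [0.001, 0.694, 0.72, -0.001]
wrist_force: [-0.0, -5.8, 1.9]
opening: 0.004
```

```bash
python3 -m pendant '[[[0,2,0,0,0],[0,0,0,0,0],[0,0,0,0,0]]]'; python3 -m pendant '[[[0,-12,0,0,0],[0,-30,10,0,0],[0,-20,40,0,0],[0,0,20,0,0],[0,0,0,0,0],[0,0,0,0,0]]]'; python3 -c "
from h import *
c=shot('wrist')
a=cv2.resize(c['img'][:190,180:380],None,fx=2,fy=3.1,interpolation=cv2.INTER_CUBIC)
s=shot('scene');b=cv2.resize(s['img'][105:180,335:420],(400,353),interpolation=cv2.INTER_CUBIC)
b=np.vstack([b,np.zeros((a.shape[0]-353,400,3),'uint8')])
cv2.imwrite('pics/w9.png',np.hstack([a,b])[:,:,::-1])
g=lambda u,v,z: ray(c,180+u/2,v/3.1,z)
for t in ['pin_head']:
  for d in spotter.tip_of('wrist',t)[:2]: P=w(c,d['at']);print(t,P,d['confidence'],px(c,P))
"
```

```text
time_s: 25.48
eef_pos: [0.5648, 0.1948, 0.0605]
eef_rot: [0.001, 0.694, 0.72, -0.002]
wrist_force: [-2.3, -13.1, 3.1]
opening: 0.007
time_s: 26.22
eef_pos: [0.564, 0.1361, 0.1294]
eef_rot: [-0.001, 0.694, 0.72, -0.0]
wrist_force: [0.4, 0.3, -0.1]
opening: -0.001
pin_head [0.56585207 0.21282915 0.07424023] 0.67 [284.33188942 109.42940653]
```

View pics/w9.png

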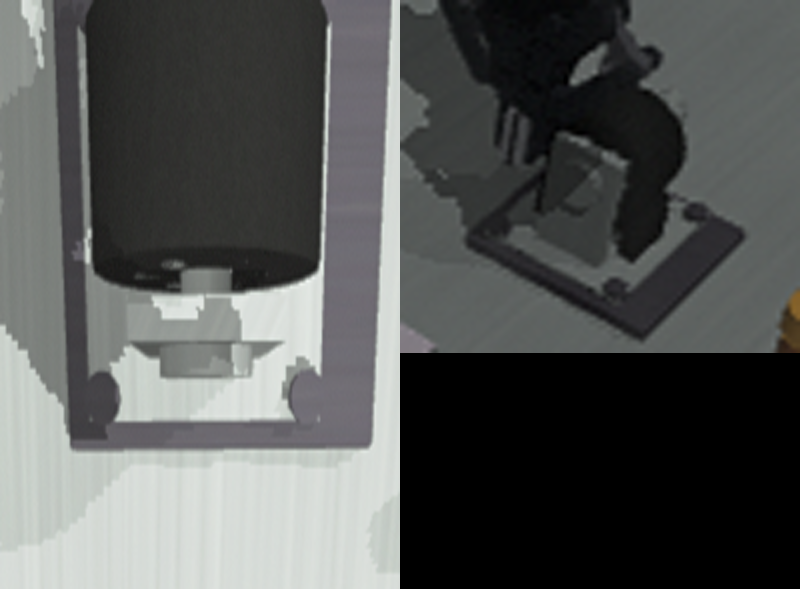

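```bash
python3 -c "
from h import *
print(order.hand_in(), monitor.get_obs()['time_s'])"
```

```text
the job is handed in; nothing more can be done
the job is handed in; nothing more can be done
```

The axle pin is threaded through the near ear, the wheel and the far ear, with its flange against the near ear. I handed the job in at about 26 s; no verdict was reported.

- **Finding the pin:** I lifted the lid off the nearer tin and laid it on the clear bench. The wrist picture showed a round flange, so this was the axle pin and the other tin stayed shut. I gripped the pin about 28 mm from its flange.
- **Threading:** The wrist camera gave the caster turned about 2.3° and the hole at about (0.565, 0.212). The pin went in with under about 6 N, with small x and z corrections by feel. At about 65 mm deep I let go and pushed the flange home with the shut fingers.
- **Last checks:** The pushing fingers stopped within a millimetre of where I expected. A further 2 mm push raised the force to 13 N with no movement. The last wrist picture shows the flange flush on the ear, and the network put the flange face at y = 0.213 against the ear face at about 0.212. The arm was then clear of everything.
- **Not checked:** I did not see the tip come out beyond the far ear; that follows from the flange seating. I did not look at the bottle again, but no move went near it.

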